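Snap the rim of a bangle case shut

ROBOT

A 7-joint arm with a two-finger parallel gripper is mounted at the origin on the work surface. World frame = base frame: x ahead of the robot, y to its left, z up, the work surface at z = 0. Lengths are in m, angles in rad, forces in N, time in s.
With the tool pointing down it reaches from about 0.425 to 1.025 m from the base axis. Payload 9.4 kg.
Tool frame: the origin (TCP) lies midway between the tips of the shut fingers; the grasp point (between the pads) lies 19 mm behind it; y points along the fingers, z is the direction in which the jaws open and shut, and the axes are right-handed (so a half turn about y gives the same grasp; the last joint's range is limited). The gripper opens to 93 mm and grips with 3 to 60 N. Pads are 15 mm wide; open, the fingers measure 128 mm over their backs; the gripper's body (75 mm by 188 mm) begins 65 mm behind the grasp point.
Start: joints at [1.065, 0.599, -0.003, 1.599, 0.002, 0.943, -0.08], TCP at [0.301, -0.659, 0.219] pointing down, gripper open.
Joint ranges: [-2.57, 2.57], [-0.35, 1.97], [-1.29, 1.29], [0.11, 2.56], [-1.05, 4.19], [0.11, 1.86], [-2.63, 2.63]. Speed limits (rad/s): [2.22, 2.22, 3.01, 3.01, 3.14, 3.14, 3.14].

INTERFACE

Orientations are given as a unit quaternion [w, x, y, z].
In Python, from station import r, planner, viewer gives the robot as it stands. The module is installed in compiled form; this text tells all that it offers. Calls block until the motion is done:
- r.move_ptp(position, orientation): joint-space move of the TCP to a pose.
- r.line_to(position, frame=None, max_speed=0.15, until_force=None): straight line of the TCP; frame=None keeps the orientation; max_speed is the mean speed in m/s. With until_force (N) it stops when the force on the tool has changed by that much, and returns True; else False.
- r.goto_joints(angles): joint-space move.
- r.move_gripper(opening, newtons=None): finger opening in m; newtons is the grip in N (None keeps the last); returns when the fingers have stopped.
- r.sleep(seconds).
- planner.inverse_kinematics(position, orientation): joint angles nearest the present ones, or None.
- r.get_obs(): the state.
- viewer.grab_frame(name): name is "scene" or "side" or "wrist"; returns a dict with "frame" (384x512x3 uint8, red, green, blue), "K" (3x3 intrinsics, pixels), "R" (3x3) and "t" (3): a world point X has camera coordinates R X + t. Camera axes: x right, y down, z forward; pixel columns grow to the right and rows downward; lengths in m; the calibration is good to about 2 mm. A picture is of the moment at which its call begins. There is no depth.
A pose or a line that the arm cannot do raises r.PlanningError and nothing moves.
- r.hand_in(): hands the job in, once; it reports no verdict.
The state is a dict: "clock": time; "joint_pos": joint angles; "joint_velocities": joint speeds; "joint_torque": joint torques, N m; "tcp_pos": TCP position; "tcp_rot": TCP orientation; "wrist_force": force on the tool from outside, world axes, zero at the start; "moment": the same for the moment, N m; "finger_gap": finger opening in m.
Only numpy, scipy, OpenCV 4.12 (cv2) and the standard library are available. Lean on these libraries where they do the work, as an engineer would, in place of code of your own. Each camera call takes 0.05 s, during which the arm holds its last target.

TASK

Close the bangle case on the counter: with your fingertips press down each of the four sides of its white rim until every section clicks fully home, then take the hand away. Press on the rim only, not on the clear window, and do not pick up or shove the case or disturb the bangle, ring box and jar beside it.

Things in the scene. Friction and masses are not known exactly. Their poses are not given: they have to be found in the camera images.
- case: loose wooden bangle case, 180 mm (its x) by 220 mm (its y), walls 80 mm high, about 1 kg, with rolls of gold and silver bangles inside and a white rim in four sections on top, one to each side; small brass spring catches stand at the middle of its outer walls. Origin: centre of the underside, z up, stands on the counter (z = 0). The rim sections' middles lie at x = -78 (front), x = +78 (back), y = +98 (left), y = -98 mm (right) in its frame
- window: clear plastic cover inside the rim, 130 x 170 x 3 mm, fixed in the case, its top face 87 mm above the counter: 5 mm below the rim sections' tops when they are home, 13 mm below when proud. Delicate: not to be pressed. Its origin is the case's origin, not its own middle
- front (a joint): pressing travel (m) of the front (the case's -x side, nearest the robot at yaw 0) section of the snap-fit rim, straight down: 0 = standing 8 mm proud (not clicked), 0.008 = fully home. Spring catch: resists with about 12 N at first, less and less further down, flips over at 4 mm, then snaps itself down to 0.008 and stays; let go before 4 mm it springs back up. It moves on its own, without the other sections
- front_top (a point): gold dot at the middle of the top face of the front (the case's -x side, nearest the robot at yaw 0) rim section, on its surface (moves with it). White bar 24 mm across the rim, 218 mm long, 12 mm thick; may be pressed anywhere along it. z 0.100 m above the counter when proud, 0.092 m when home
- back (a joint): pressing travel (m) of the back (the case's +x side, far from the robot at yaw 0) section of the snap-fit rim, straight down: 0 = standing 8 mm proud (not clicked), 0.008 = fully home. Spring catch: resists with about 12 N at first, less and less further down, flips over at 4 mm, then snaps itself down to 0.008 and stays; let go before 4 mm it springs back up. It moves on its own, without the other sections
- back_top (a point): gold dot at the middle of the top face of the back (the case's +x side, far from the robot at yaw 0) rim section, on its surface (moves with it). White bar 24 mm across the rim, 218 mm long, 12 mm thick; may be pressed anywhere along it. z 0.100 m above the counter when proud, 0.092 m when home
- left (a joint): pressing travel (m) of the left (the case's +y side) section of the snap-fit rim, straight down: 0 = standing 8 mm proud (not clicked), 0.008 = fully home. Spring catch: resists with about 12 N at first, less and less further down, flips over at 4 mm, then snaps itself down to 0.008 and stays; let go before 4 mm it springs back up. It moves on its own, without the other sections
- left_top (a point): gold dot at the middle of the top face of the left (the case's +y side) rim section, on its surface (moves with it). White bar 24 mm across the rim, 124 mm long, 12 mm thick; may be pressed anywhere along it. z 0.100 m above the counter when proud, 0.092 m when home
- right (a joint): pressing travel (m) of the right (the case's -y side) section of the snap-fit rim, straight down: 0 = standing 8 mm proud (not clicked), 0.008 = fully home. Spring catch: resists with about 12 N at first, less and less further down, flips over at 4 mm, then snaps itself down to 0.008 and stays; let go before 4 mm it springs back up. It moves on its own, without the other sections
- right_top (a point): gold dot at the middle of the top face of the right (the case's -y side) rim section, on its surface (moves with it). White bar 24 mm across the rim, 124 mm long, 12 mm thick; may be pressed anywhere along it. z 0.100 m above the counter when proud, 0.092 m when home
- bangle: bystander: loose gold bangle lying flat, 68 mm across, 58 mm inside, 12 mm high; origin at the centre of its underside
- ring_box: bystander: small red ring box, 50 x 50 x 42 mm, closed; origin at the centre of its underside
- polish_jar: bystander: small jar of polish with a black cap, 48 mm across, 70 mm high; origin at the centre of its underside

How it is judged:
At the end, for the whole second after the job is handed in: all four rim sections are clicked home (each travelled more than 6.5 of 8 mm), the case stands flat and at rest within 40 mm of where it was, and the bangle, ring box and jar are within 30 mm of where they were (value of joint each of front, back, left, right above 0.0065 m and distance of case from where it was at the start of the episode below 0.04 m and angle between case's own z axis and vertical below 0.03 rad and linear speed of case below 0.02 m/s and distance of each of bangle, ring_box, polish_jar from where it was at the start of the episode below 0.03 m); the robot touches nothing.
It fails at once if the case is lifted or carried (its underside centre more than 12 mm up) (height (world z) of case above 0.012 m).
It fails at once if the case is shoved more than 40 mm (distance of case from where it was at the start of the episode above 0.04 m).
It fails at once if the clear window is pressed with more than 5 N (contact force between any of the fingers, the arm and window above 5 N).
It fails at once if the bangle, ring box or jar is picked up or moved more than 30 mm (distance of any of bangle, ring_box, polish_jar from where it was at the start of the episode above 0.03 m).
It also fails if it takes over 45 s, if anything falls off the work surface, if the arm or the gripper's body presses on something with over 40 N, if the wrist force passes 120 N, or if a joint passes its speed limit or range.

## Working session

There is one attempt and no reset: what is moved stays moved. The work goes in short steps, each a Python script; the robot and the scene stay as the last script left them, time stands still between calls to the robot, and variables do not carry over. Pictures are saved under pics/ and viewed, and the job is handed in when it is done.

```bash
mkdir -p pics; python3 - <<'E'
from station import r, planner, viewer
import cv2, numpy as np
o=r.get_obs(); print({k:np.round(v,3) for k,v in o.items()})
for n in ["scene","side","wrist"]:
    f=viewer.grab_frame(n); cv2.imwrite(f"pics/a_{n}.png",f["frame"][:,:,::-1]); np.savez(f"a_{n}.npz",**f)
    print(n,np.round(f["K"],1).tolist(),np.round(-f["R"].T@f["t"],3), np.round(f["R"],2).tolist())
E
```

```text
{'clock': np.float64(0.0), 'joint_pos': array([ 1.065,  0.6  , -0.003,  1.6  ,  0.002,  0.943, -0.08 ]), 'joint_velocities': array([ 0.001,  0.001,  0.   , -0.   ,  0.   , -0.003,  0.001]), 'joint_torque': array([-1.0000e-03, -7.6508e+01,  1.4970e+00, -2.5236e+01, -5.2000e-02,
        1.7000e-02,  0.0000e+00]), 'tcp_pos': array([ 0.301, -0.659,  0.218]), 'tcp_rot': array([ 0.15 , -0.151,  0.691, -0.69 ]), 'wrist_force': array([ 0.296, -0.376,  0.297]), 'moment': array([ 0.002, -0.013,  0.015]), 'finger_gap': np.float64(0.093)}
scene [[366.4, 0.0, 253.6], [0.0, 366.4, 191.5], [0.0, 0.0, 1.0]] [ 1.239 -0.036  0.55 ] [[0.16, 0.99, 0.0], [0.58, -0.09, -0.81], [-0.8, 0.13, -0.59]]
side [[417.7, 0.0, 255.9], [0.0, 417.7, 195.3], [0.0, 0.0, 1.0]] [0.207 0.41  0.722] [[-0.64, -0.77, 0.01], [-0.59, 0.48, -0.64], [0.49, -0.41, -0.77]]
wrist [[342.2, 0.0, 252.0], [0.0, 342.2, 191.2], [0.0, 0.0, 1.0]] [ 0.377 -0.624  0.383] [[0.42, -0.91, -0.0], [-0.87, -0.4, 0.3], [-0.27, -0.12, -0.95]]
```

View pics/a_scene.png

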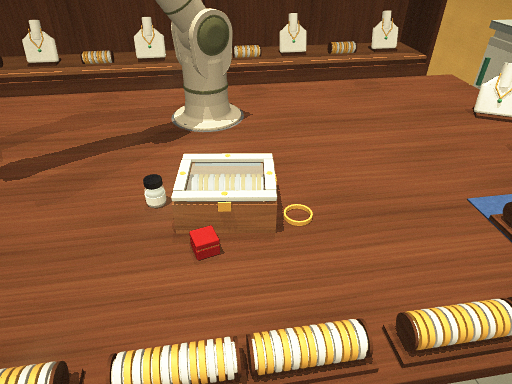

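View pics/a_side.png

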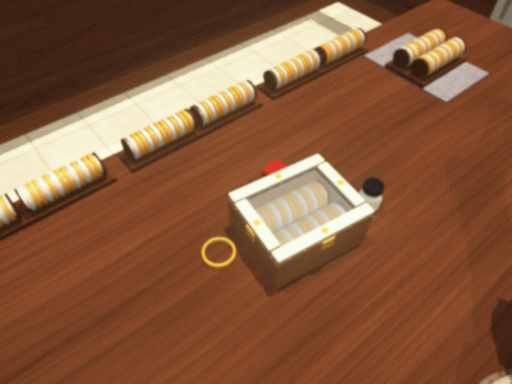

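View pics/a_wrist.png

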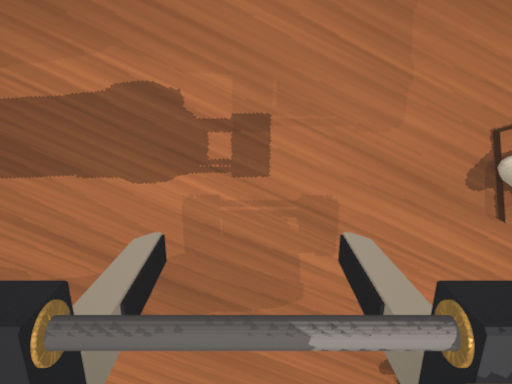

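The scene view shows the case rim between about (175,154) and (277,200), with dots near (227,155), (184,173), (269,173) and (224,194). The jar is at (154,190), the ring box at (205,242) and the bangle at (298,215). The side view shows the same four dots near (278,176), (340,182), (325,230) and (247,208). Next I'll triangulate the dots.

```bash
cat > h.py <<'E'
import cv2, numpy as np
def proj(f,X):
    c=f["R"]@np.asarray(X)+f["t"]; p=f["K"]@c; return p[:2]/p[2]
def ray(f,uv):
    d=np.linalg.solve(f["K"],[uv[0],uv[1],1]); return -f["R"].T@f["t"], f["R"].T@d
def onplane(f,uv,z):
    c,d=ray(f,uv); return c+d*(z-c[2])/d[2]
def tri(obs):
    A=np.zeros((3,3));b=np.zeros(3);L=[]
    for f,uv in obs:
        c,d=ray(f,uv); d=d/np.linalg.norm(d); P=np.eye(3)-np.outer(d,d); A+=P;b+=P@c;L.append((P,c))
    X=np.linalg.solve(A,b); return X,max(np.linalg.norm(P@(X-c)) for P,c in L)
def gold(f,roi):
    x0,y0,x1,y1=roi; im=f["frame"]; hsv=cv2.cvtColor(im,cv2.COLOR_RGB2HSV)
    m=cv2.inRange(hsv,(15,60,150),(35,255,255)); mm=np.zeros_like(m); mm[y0:y1,x0:x1]=m[y0:y1,x0:x1]
    n,l,s,c=cv2.connectedComponentsWithStats(mm); return [(s[i,4],np.round(c[i],1)) for i in range(1,n) if s[i,4]>3]
E
python3 - <<'E'
from h import *
S=dict(np.load("a_scene.npz"));D=dict(np.load("a_side.npz"))
print(gold(S,(165,145,285,215)));print(gold(D,(220,150,375,260)))
for n,f,(x0,y0,x1,y1) in(("s",S,(130,140,330,270)),("d",D,(190,140,400,300))):
    cv2.imwrite(f"pics/b_{n}.png",cv2.resize(f["frame"][y0:y1,x0:x1,::-1],None,fx=3.8 if n=="s" else 3.6,fy=3.8 if n=="s" else 3.6,interpolation=cv2.INTER_CUBIC))
E
```

```text
[(np.int32(4), array([185.5, 153. ])), (np.int32(6), array([191.5, 153. ])), (np.int32(93), array([233.8, 153.4])), (np.int32(1085), array([227.5, 174.9])), (np.int32(19), array([182.4, 172.7])), (np.int32(20), array([269.2, 172.6])), (np.int32(15), array([275.5, 178.9])), (np.int32(8), array([177.5, 190. ])), (np.int32(21), array([224.2, 193. ])), (np.int32(131), array([223.9, 206.5])), (np.int32(6), array([284. , 211.5]))]
[(np.int32(113), array([337.9, 174.7])), (np.int32(8), array([304.5, 158.5])), (np.int32(8), array([295.5, 162.5])), (np.int32(8), array([313.5, 167. ])), (np.int32(1671), array([294.1, 201.5])), (np.int32(34), array([277.6, 175.2])), (np.int32(13), array([321.1, 177. ])), (np.int32(150), array([246.3, 214.7])), (np.int32(4), array([347.5, 204. ])), (np.int32(5), array([352.8, 205. ])), (np.int32(4), array([373.8, 206.8])), (np.int32(19), array([365.7, 216.4])), (np.int32(65), array([318.4, 218.4])), (np.int32(150), array([305.1, 224.9])), (np.int32(33), array([256.2, 222.4])), (np.int32(8), array([349.5, 225.1])), (np.int32(68), array([291.9, 231.7])), (np.int32(35), array([324.8, 229.6])), (np.int32(10), array([340.1, 230.1])), (np.int32(100), array([280.2, 238. ])), (np.int32(136), array([325.7, 241. ])), (np.int32(145), array([229.5, 246.5])), (np.int32(23), array([268., 250.])), (np.int32(14), array([296.3, 253.3]))]
```

```bash
sleep 1
```

```text
(no output)
```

View pics/b_s.png

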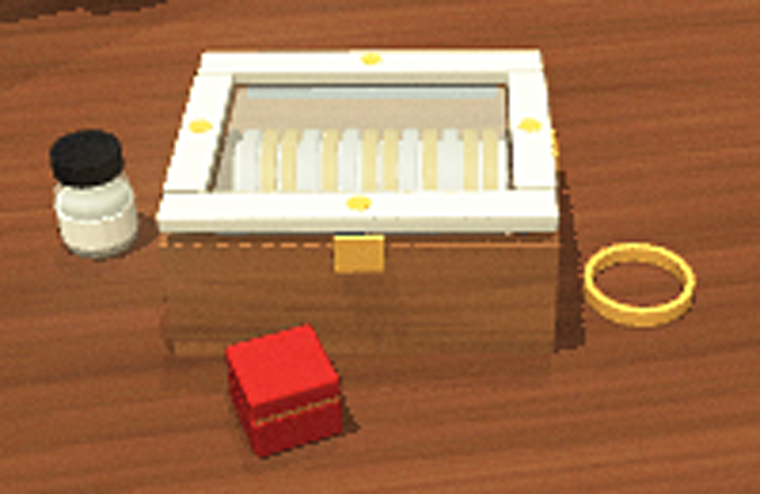

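View pics/b_d.png

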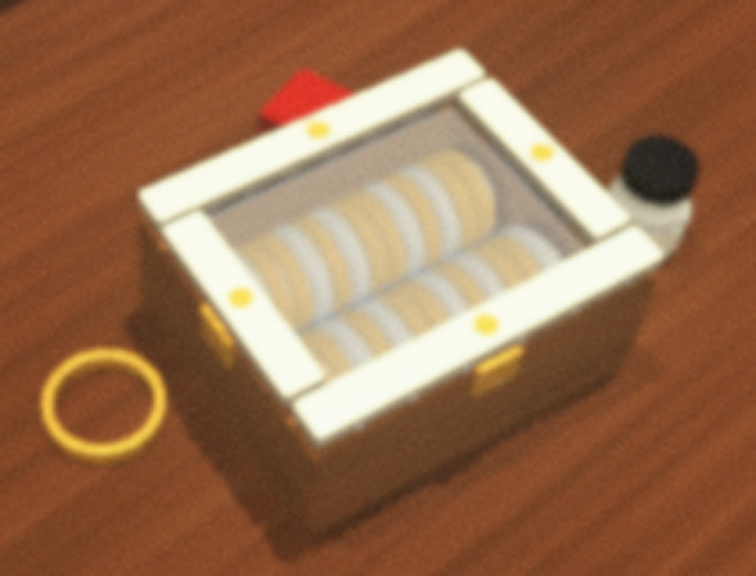

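Both enlarged views show all four dots clearly, in scene crop pixels at (371,59), (200,126), (530,125) and (358,203). I'll tighten the mask around each one and triangulate.

```bash
cat >> h.py <<'E'
def dot(f,g,w=6):
    im=f["frame"].astype(float); u,v=map(int,np.round(g)); p=im[v-w:v+w+1,u-w:u+w+1]
    # yellow dot among white: saturation weight for bright pixels
    s=(p[:,:,0]-p[:,:,2]); wt=np.where((s>70)&(p[:,:,0]>190)&(p[:,:,1]>150),s-70,0)
    m=(wt>0).astype(np.uint8); n,l,st,c=cv2.connectedComponentsWithStats(m)
    if n<2: return None
    i=min(range(1,n),key=lambda i:np.hypot(*(c[i]-w))-0.1*min(st[i,4],20)); wt=wt*(l==i); yy,xx=np.mgrid[-w:w+1,-w:w+1]
    return np.array([u+(wt*xx).sum()/wt.sum(),v+(wt*yy).sum()/wt.sum()]),int((l==i).sum())
E
python3 - <<'E'
from h import *
S=dict(np.load("a_scene.npz"));D=dict(np.load("a_side.npz"))
s=lambda x,y:(130+x/3.8-.4,140+y/3.8-.4); d=lambda x,y:(190+x/3.6-.4,140+y/3.6-.4)
G={"front":(s(371,59),d(486,324)),"back":(s(358,203),d(318,130)),"left":(s(530,125),d(240,298)),"right":(s(200,126),d(541,152))}
P={}
for k,(a,b) in G.items():
    A=dot(S,a,4);B=dot(D,b,5); X,e=tri([(S,A[0]),(D,B[0])]); P[k]=X
    print(k,A,B,np.round(X,4),round(e,4),np.round(onplane(S,A[0],.1),4),np.round(onplane(D,B[0],.1),4))
print(np.linalg.norm(P["front"]-P["back"]),np.linalg.norm(P["left"]-P["right"]))
a=P["back"]-P["front"];b=P["left"]-P["right"];print(np.arctan2(a[1],a[0]),np.arctan2(-b[0],b[1]),sum(P.values())/4)
# bystanders
print("bangle",onplane(S,(298.3,214.5),.006),onplane(D,(218.5,251.5),.006))
print("jar top",tri([(S,(130+87/3.8,140+145/3.8)),(D,(190+660/3.6,140+165/3.6))]))
print("box",[onplane(S,(130+x/3.8,140+y/3.8),.042).round(3) for x,y in((228,348),(308,326),(340,380),(255,405))])
E
```

```text
front (array([227.12039046, 155.10954447]), 12) (array([324.55872595, 229.69343066]), 30) [0.4656 0.0271 0.0986] 0.0003 [0.4677 0.0266 0.1   ] [0.465  0.0283 0.1   ]
back (array([224.0252905 , 193.04237867]), 18) (array([277.89697543, 175.56994329]), 24) [0.6203 0.0045 0.0987] 0.0001 [0.622  0.0043 0.1   ] [0.6194 0.0054 0.1   ]
left (array([269.00468604, 172.44611059]), 17) (array([256.39343117, 222.19916143]), 27) [0.5573 0.1128 0.0986] 0.0004 [0.5591 0.112  0.1   ] [0.5566 0.1139 0.1   ]
right (array([182.11342786, 172.8940784 ]), 16) (array([340.07481752, 181.84945255]), 25) [ 0.5287 -0.0814  0.0985] 0.0002 [ 0.5308 -0.0813  0.1   ] [ 0.5279 -0.08    0.1   ]
0.15632896571010152 0.19626362618333507
-0.145174640655356 -0.1463325222623624 [0.54294833 0.01576451 0.09860838]
bangle [0.60427478 0.17540178 0.006     ] [0.60130053 0.17472301 0.006     ]
jar top (array([ 0.492903  , -0.15215928,  0.06759734]), np.float64(0.0005891425483947483))
box [array([ 0.665, -0.072,  0.042]), array([ 0.654, -0.028,  0.042]), array([ 0.699, -0.015,  0.042]), array([ 0.711, -0.06 ,  0.042])]
```

The four dots triangulate consistently, with ray residuals of 0.4 mm or less. Their height is 98.6 mm against the expected 100, spacings are 156.3 and 196.3 mm against 156 and 196, and both axes give a yaw of −0.146. I'll shut the fingers, line the jaw axis up along each bar, find contact by force, then press 6 mm past it.

```bash
cat > p.py <<'E'
import numpy as np
from scipy.spatial.transform import Rotation as Rn
yaw=-0.1458; cx=np.array([np.cos(yaw),np.sin(yaw),0]); cy=np.array([-np.sin(yaw),np.cos(yaw),0])
C=np.array([0.5429,0.0158,0])
def q(j):
    y=np.array([0,0,-1.]); return Rn.from_matrix(np.stack([np.cross(y,j),y,j],1)).as_quat()[[3,0,1,2]]
T={"front":(C-0.080*cx,cy),"back":(C+0.080*cx,cy),"left":(C+0.100*cy,cx),"right":(C-0.100*cy,cx)}
E
python3 - <<'E'
from p import *
from station import r,planner
for k,(p,j) in T.items():
  for s in(1,-1):
    a=planner.inverse_kinematics(p+[0,0,.16],q(s*j)); b=planner.inverse_kinematics(p+[0,0,.09],q(s*j))
    print(k,s,p.round(3),None if a is None else np.round(a,2),None if b is None else np.round(b,2))
E
```

```text
front 1 [0.464 0.027 0.   ] [ 0.35  0.46 -0.72  2.21  0.52  0.64  0.68] [ 0.24  0.57 -0.59  2.27  0.7   0.48  0.51]
front -1 [0.464 0.027 0.   ] [-0.21  0.38  0.04  2.24 -0.03  0.52 -1.86] [-0.27  0.52  0.12  2.3  -0.18  0.33 -1.71]
back 1 [0.622 0.004 0.   ] [ 0.36  0.64 -0.71  1.87  0.55  0.84  0.8 ] [ 0.31  0.71 -0.63  1.92  0.63  0.72  0.73]
back -1 [0.622 0.004 0.   ] [-0.16  0.55  0.1   1.9  -0.08  0.7  -1.74] [-0.18  0.64  0.12  1.95 -0.14  0.56 -1.68]
left 1 [0.557 0.115 0.   ] [-0.06  0.51 -0.35  2.    0.27  0.68 -0.72] [-0.13  0.6  -0.24  2.06  0.28  0.52 -0.73]
left -1 [0.557 0.115 0.   ] [ 0.4   0.73 -1.1   1.97  0.81  0.97  1.88] [ 0.38  0.85 -1.11  2.02  0.99  0.94  1.73]
right 1 [ 0.528 -0.083  0.   ] [ 0.28  0.47 -0.32  2.08  0.24  0.63 -0.35] [ 0.23  0.57 -0.26  2.13  0.31  0.47 -0.41]
right -1 [ 0.528 -0.083  0.   ] [-0.63  0.72  1.11  2.13 -0.89  0.87 -2.25] [-0.29  0.62  0.51  2.16 -0.63  0.5  -2.59]
```

```bash
cat >> p.py <<'E'
def press(k):
    from station import r
    p,j=T[k]; cur=r.get_obs()["tcp_pos"]
    r.move_ptp(p+[0,0,.15],q(j))
    r.line_to(p+[0,0,.112],max_speed=.08)
    o=r.get_obs(); print(k,"above",o["tcp_pos"].round(4),"target",p.round(4),o["wrist_force"].round(1))
    hit=r.line_to(p+[0,0,.092],max_speed=.015,until_force=4)
    o=r.get_obs(); z=o["tcp_pos"][2]; print("hit",hit,z.round(4),o["wrist_force"].round(1))
    if not hit or z>.104: print("ODD"); return
    # step down, watch force
    for d in (.002,.004,.0055,.0065):
        r.line_to(p+[0,0,z-d],max_speed=.02); o=r.get_obs(); print("  ",d,o["tcp_pos"][2].round(4),o["wrist_force"].round(1))
    r.line_to(p+[0,0,.15],max_speed=.1)
    print("t",r.get_obs()["clock"].round(2))
E
python3 - <<'E'
from p import *
from station import r,viewer
import cv2
r.move_gripper(0.0,10); print(r.get_obs()["finger_gap"])
press("right")
for n in("scene","side"):
    f=viewer.grab_frame(n); cv2.imwrite(f"pics/c_{n}.png",f["frame"][:,:,::-1])
E
```

```text
0.00013986490774292528
right above [ 0.5284 -0.0831  0.1119] target [ 0.5284 -0.0831  0.    ] [ 0.5 -0.5 -0.5]
hit True 0.1001 [-1.8  0.5 10.2]
   0.002 0.0981 [-0.5 -1.6  3.2]
   0.004 0.0958 [-0.2 -0.   0.2]
   0.0055 0.0944 [ 0.7 -1.3  0.4]
   0.0065 0.0936 [ 0.2  0.3 -0.7]Traceback (most recent call last):
  File "<stdin>", line 5, in <module>
  File "p.py", line 21, in press
    print("t",r.get_obs()["clock"].round(2))
              ^^^^^^^^^^^^^^^^^^^^^^^^^^
AttributeError: 'float' object has no attribute 'round'
```

```bash
sed -i 's/print("t",.*/print("t",float(r.get_obs()["clock"]))/' p.py; python3 - <<'E'
from station import r,viewer
import cv2
print(r.get_obs()["clock"],r.get_obs()["tcp_pos"])
for n in("scene","side"):
    f=viewer.grab_frame(n); cv2.imwrite(f"pics/c_{n}.png",f["frame"][:,:,::-1])
    x0,y0,x1,y1=(130,100,330,250) if n=="scene" else (190,120,390,270)
    cv2.imwrite(f"pics/c2_{n}.png",cv2.resize(f["frame"][y0:y1,x0:x1,::-1],None,fx=3.8,fy=3.8,interpolation=cv2.INTER_CUBIC))
E
```

```text
6.9917 [ 0.52812355 -0.08325337  0.14974871]
```

```bash
sleep 1
```

```text
(no output)
```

View pics/c2_scene.png

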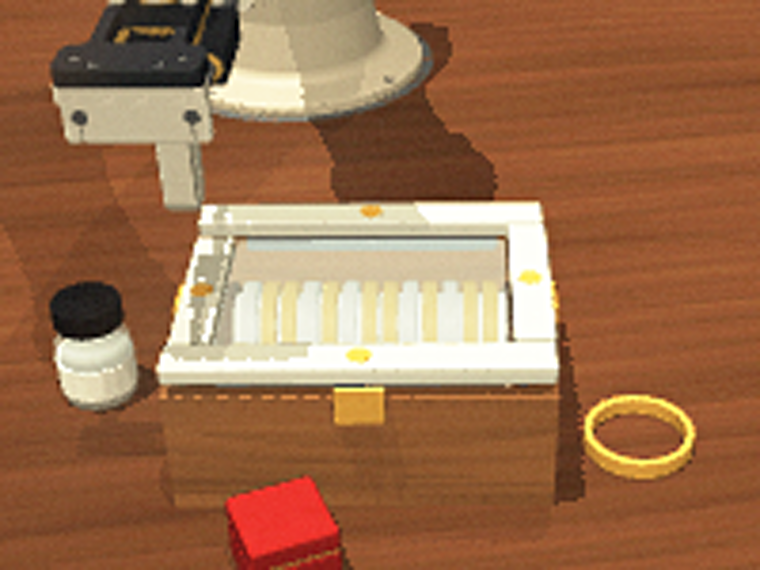

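View pics/c2_side.png

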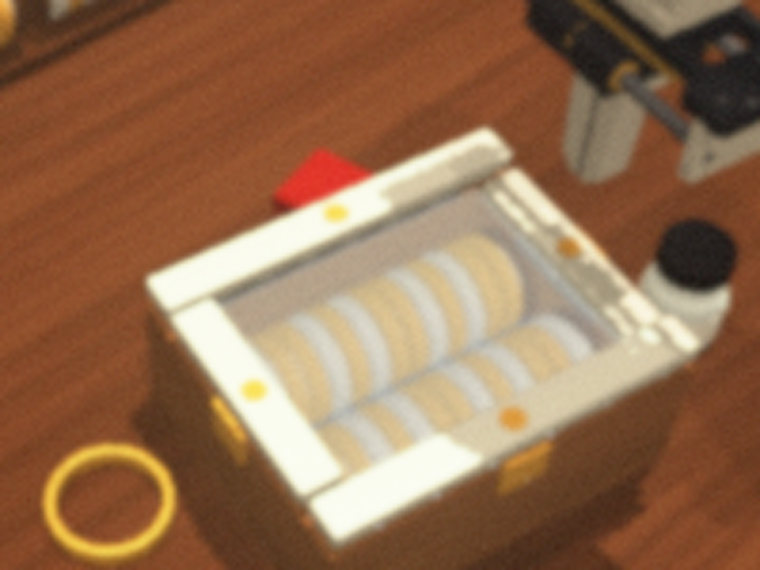

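The right section now sits below its neighbours: its dot is at (202,289) in the scene crop, and the catch shows at (178,298). The case and the things beside it look unmoved. I'll press the other three the same way.

```bash
python3 - <<'E'
from p import *
from h import *
from station import r,viewer
for k in("front","left","back"): press(k)
r.line_to(np.append(T["back"][0][:2],.25),max_speed=.2)
E
```

```text
front above [0.4638 0.0276 0.112 ] target [0.4637 0.0274 0.    ] [-0.2  0.1  0.7]
hit True 0.1001 [-0.9 -0.5 11.2]
   0.002 0.098 [-0.   0.5  3.7]
   0.004 0.0958 [-0.3  0.  -0.2]
   0.0055 0.0944 [-0.1 -0.5  0. ]
   0.0065 0.0935 [ 0.1 -0.2  0.4]
t 11.1833
left above [0.5574 0.1147 0.1119] target [0.5574 0.1147 0.    ] [-0.7 -0.  -0.1]
hit True 0.1002 [-2.1 -0.7 11.4]
   0.002 0.0982 [ 0.1 -0.4  3.7]
   0.004 0.0958 [-0.1 -0.7 -0.6]
   0.0055 0.0945 [0.1 0.  0. ]
   0.0065 0.0936 [-0.3  0.1 -0.5]
t 15.5417
back above [0.622  0.0044 0.1117] target [0.6221 0.0042 0.    ] [ 0.7 -0.1  0.8]
hit True 0.1002 [-1.9 -1.6 10.9]
   0.002 0.0984 [-1.4 -0.3  3.9]
   0.004 0.0958 [-0.  -0.5  0.6]
   0.0055 0.0945 [-0.1 -0.5 -0.4]
   0.0065 0.0937 [-0.5  0.4 -0.1]
t 20.0167
```

Each press dropped to zero force by 4 mm. I'll move the hand away from the case and triangulate the dots again.

```bash
python3 - <<'E'
from p import *
from h import *
from station import r,viewer
a=np.array([1.065,.599,-.003,1.599,.002,.943,-.08]); r.goto_joints(a)
S=viewer.grab_frame("scene");D=viewer.grab_frame("side")
np.savez("e_s.npz",**S);np.savez("e_d.npz",**D)
P={}
for k,o in(("front",-.078*cx),("back",.078*cx),("left",.098*cy),("right",-.098*cy)):
    X0=C+o+[0,0,.0915]; A=dot(S,proj(S,X0),4);B=dot(D,proj(D,X0),5)
    if A is None or B is None: print(k,A,B);continue
    X,e=tri([(S,A[0]),(D,B[0])]);P[k]=X;print(k,X.round(4),round(e,4),A[1],B[1],"exp",X0.round(4))
print("centre",sum(P.values())/len(P),"t",r.get_obs()["clock"],r.get_obs()["tcp_pos"])
for n,f,(x0,y0,x1,y1) in(("s",S,(130,130,330,270)),("d",D,(190,140,400,290))):
    cv2.imwrite(f"pics/e_{n}.png",cv2.resize(f["frame"][y0:y1,x0:x1,::-1],None,fx=3.8,fy=3.8,interpolation=cv2.INTER_CUBIC))
a0=dict(np.load("a_scene.npz"))
for nm,lo,hi,z in(("box",(0,150,120),(8,255,255),.03),("bangle",(15,120,120),(35,255,255),.006)):
    for f in(a0,S):
        m=cv2.inRange(cv2.cvtColor(f["frame"],cv2.COLOR_RGB2HSV),lo,hi); w=np.zeros_like(m)
        sl=(slice(222,265),slice(185,225)) if nm=="box" else (slice(200,230),slice(282,316)); w[sl]=m[sl]
        M=cv2.moments(w,True); print(nm,M["m00"],onplane(f,(M["m10"]/M["m00"],M["m01"]/M["m00"]),z).round(4))
E
```

```text
front [0.4655 0.0273 0.0905] 0.0001 14 31 exp [0.4657 0.0271 0.0915]
back [0.6202 0.0046 0.0908] 0.0002 19 24 exp [0.6201 0.0045 0.0915]
left [0.5572 0.1129 0.0902] 0.0002 16 27 exp [0.5571 0.1128 0.0915]
right [ 0.5287 -0.0811  0.0904] 0.0001 15 21 exp [ 0.5287 -0.0812  0.0915]
centre [0.54290427 0.015945   0.09047902] t 23.375 [ 0.30298236 -0.65882061  0.21896179]
box 736.0 [ 0.6866 -0.0445  0.03  ]
box 738.0 [ 0.6865 -0.0446  0.03  ]
bangle 320.0 [0.6041 0.1739 0.006 ]
bangle 316.0 [0.6041 0.174  0.006 ]
```

```bash
sleep 1
```

```text
(no output)
```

View pics/e_s.png

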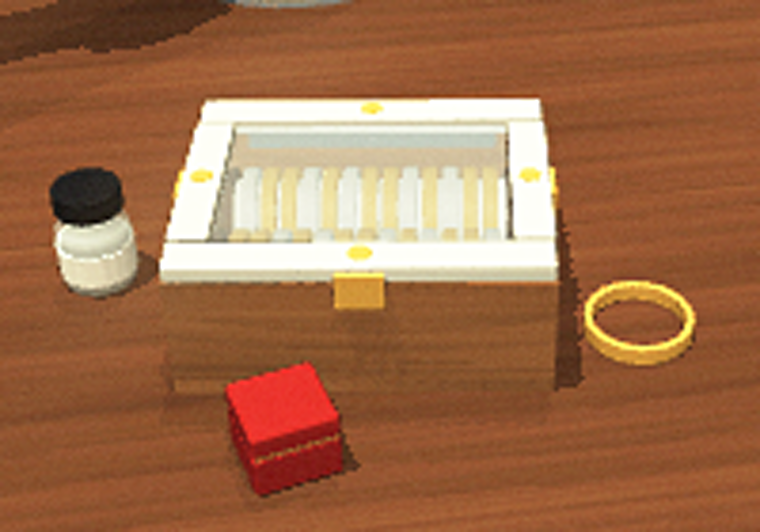

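View pics/e_d.png

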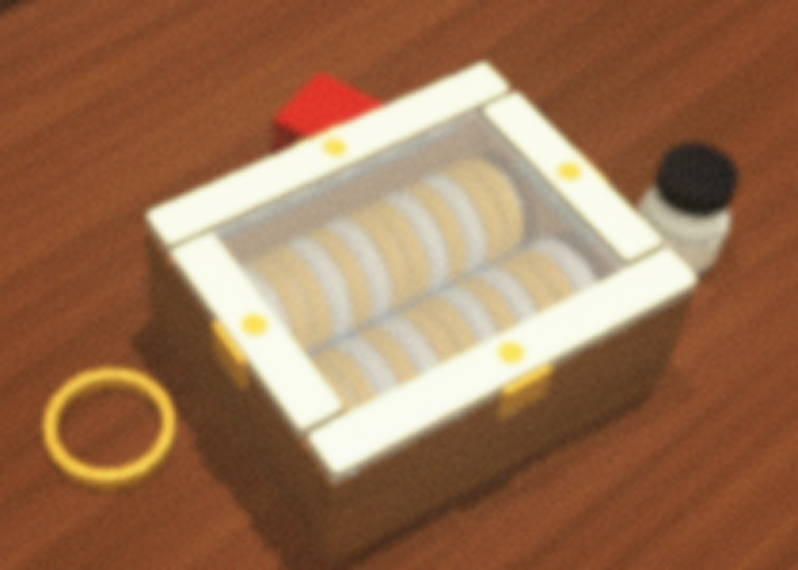

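All four sections are down and level. The dots dropped from about 98.6 to 90.5 mm, which is the full 8 mm, and the case, jar, ring box and bangle are where they were. Handing in.

```bash
python3 - <<'E'
from station import r
print(r.hand_in())
E
```

```text
the job is handed in; nothing more can be done
None
```

The bangle case is closed: I pressed each rim section (right, front, left, back) near its middle with the shut fingers until it clicked home. The hand then went back to the start pose, about 23.4 s in. The hand-in gives no verdict.

- **Presses:** On every side the fingers met the rim at 0.100 m. The force rose to 10–11 N and fell to zero by 4 mm of travel. I stopped at about 6.5 mm, above the home height, and never went near the window.
- **Rim travel:** Two-view measurement of the four dots went from about 98.6 mm to 90.2–90.8 mm high, so each section travelled 7.9–8.4 mm.
- **Height offset:** Both sets of heights read about 1.5 mm below the stated 100 and 92 mm. That is within the 2 mm camera calibration, and the fingers' contact height agreed with the stated figure.
- **Nothing disturbed:** The case centre moved less than 0.3 mm, and the ring box and bangle measured within 0.2 mm of their starting positions. I checked the jar only by eye, and it looked unmoved.

One script stopped on a print error after the first press. The arm was already clear of the rim, and it had no effect on the job.

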